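# Hang the sample pot by its bail and eject the sample into it

## Task

On the microscope bench, swing the folded-down wire bail of the steel pot upright while the pot stands on the bench, then hang the pot by its bail on both prongs of the ejector stand and let go. With the pot hanging there, press the ejector slide all the way so that the sample puck drops into the pot, let the slide spring back, and leave the dish, the bottle and the tray where they are.

Things in the scene. Friction and masses are not known exactly. Their poses are not given: they have to be found in the camera images.
- pot: Open round steel pot, 84 mm outer diameter, 85 mm high, wall 3 mm, floor 4 mm, about 0.26 kg, standing on the bench. Origin: centre of its underside, z up its axis. The bail's hinge line runs along the pot's y, through its axis, 78 mm above the underside; the bail starts folded down on the pot's -x side.
- bail (a joint): Bail hinge (rad): 0 = upright, in line with the pot's axis; negative leans to the pot's -x; stops at -1.85 (fully down; starts within 0.25 of it) and +0.5. A U of 5 mm steel wire, legs 94 mm apart; the straight crown lies 58 mm from the hinge line and its rounded shoulders begin 37 mm either side of the middle. Light friction (about 0.01 N m) holds it where it is left.
- bail_grip (a point): Centre of the black sleeve in the middle of the bail's crown, 10 mm thick, 26 mm long along the crown (pot's y). Folded fully down it is 62 mm above the bench and 8 mm off the pot's wall, too narrow for a finger: it can be lifted from outside and below with the tool tilted about 45 deg.
- stand: Grey ejector stand, fixed; origin at bench height, z up. Base plate x -38..78, y +-55, 20 mm high; column front x -30; posts to z 186. A channel along x, 27 mm wide, floor top z 155 and underside 150, ends open at x -68; its walls, 8 mm high, end at x -58. Two 8 mm steel prongs at y +-25 stick out to -x above it: a shallow V, lowest at x -100, tips at x -120, tip tops z 181.
- hang_seat (a point): Where bail_grip lies when the pot hangs in the V of both prongs: stand x -100, y 0, z 172 mm; axes of the stand; the crown lies along y, either way round. The pot's underside is then 36 mm up, its rim at 121 mm. Bring it in from the tip side (stand -x) with the crown 14 to 27 mm above the seat (over the prong tips, rim under the channel), then down.
- ejector (a joint): Ejector slide (m): 0 = at rest, 0.074 = pressed fully home, moving to the stand's -x. Spring return: 1.2 N at the start to 4.2 N at the end, then a hard stop. It pushes the puck along the channel and off its open end.
- ejector_tab (a point): Point on the rear (+x) face of the slide's upright black thumb tab, at z 212 mm, 12 mm below its top. Tab 24 mm wide (y), 8 mm thick (x). Push this face to the stand's -x. Behind it and over the channel the space above z 190 mm is free. Axes of the stand.
- puck: Grey round sample puck, 24 mm diameter, 16 mm high, 18 g, lying loose in the channel in front of the slide, between the prong posts. Origin: centre of its underside.
- dish: Bystander: closed glass dish, 84 mm diameter, 18 mm high. Origin: centre of its underside.
- bottle: Bystander: amber bottle with a black cap, 48 mm diameter, 95 mm high. Origin: centre of its underside.
- tray: Bystander: white divided tray, 120 x 160 x 30 mm. Origin: centre of its underside.
Mind the look-alikes: they are no part of the job. There is more than one size of the pot; the job needs the larger.

How it is judged:
On the way, in this order (a step that is already met when the one before it is completed fails the run):
1. the bail stands upright (within 0.35 rad) while the pot stands level on the bench (value of joint bail between -0.35 and 0.35 rad and height (world z) of pot below 0.006 m and angle between pot's own z axis and vertical below 0.1 rad), for 0.2 s.
2. the pot hangs by its bail on both prongs, let go by the gripper, the puck still in the channel (distance between bail_grip and hang_seat below 0.014 m and angle between the y axis of pot and the y axis of stand, either way round below 0.25 rad and height (world z) of pot above 0.02 m and contact force between pot and the fingers below 0.05 N and contact force between pot and stand above 0.5 N and height (world z) of puck above 0.15 m), for 0.2 s.
3. the ejector slide is pressed home (value of joint ejector above 0.066 m).
At the end, for the whole second after the job is handed in: The pot hangs from both prongs by its bail (crown middle within 14 mm of the seat, crown along the stand's y within 0.25 rad, pot clear of the bench, tilted less than 0.3 rad), the puck lies inside the pot, the ejector slide is back within 6 mm of rest, everything is at rest (distance between bail_grip and hang_seat below 0.014 m and angle between the y axis of pot and the y axis of stand, either way round below 0.25 rad and height (world z) of pot above 0.02 m and angle between pot's own z axis and vertical below 0.3 rad and z of puck in the frame of pot between 0 and 0.06 m and distance between puck and pot below 0.065 m and value of joint ejector below 0.006 m and linear speed of each of pot, puck below 0.05 m/s); the robot touches nothing.
It fails at once if the dish, bottle or tray is moved by more than 20 mm (distance of any of dish, bottle, tray from where it was at the start of the episode above 0.02 m).
It fails at once if the pot is tipped by more than 0.7 rad (angle between pot's own z axis and vertical above 0.7 rad).
It fails at once if the puck falls on the bench (height (world z) of puck below 0.024 m and distance between puck and pot above 0.045 m).
It also fails if it takes over 64 s, if anything falls off the work surface, if the arm or the gripper's body presses on something with over 40 N, if the wrist force passes 120 N, or if a joint passes its speed limit or range.

## Robot

A 6-joint arm with a two-finger parallel gripper is mounted at the origin on the work surface. World frame = base frame: x ahead of the robot, y to its left, z up, the work surface at z = 0. Lengths are in m, angles in rad, forces in N, time in s.
With the tool pointing down it reaches from about 0.15 to 0.775 m from the base axis. Payload 6.1 kg.
Tool frame: the origin (TCP) lies at the very end of the fingers, on their centre line; the grasp point (between the pads) lies 19 mm behind it; z points along the fingers, y is the line along which they close (so a half turn about z gives the same grasp; the last joint's range is limited). The gripper opens to 85 mm and grips with 20 to 120 N. Pads are 22 mm wide; open, the fingers measure 114 mm over their backs; the gripper's body (76 mm by 85 mm) begins 54 mm behind the grasp point. The pads swing forward as they close: fully open they stand 13 mm farther back than shut.
Start: joints at [-1.224, 0.126, -0.04, 1.405, 0, 1.571], TCP at [0.178, -0.494, 0.231] pointing down, gripper open.
Joint ranges: [-2.72, 2.72], [-0.95, 1.95], [-1.27, 1.35], [-1.78, 2.02], [-1.46, 1.47], [-3.14, 3.14]. Speed limits (rad/s): [2.39, 2.39, 3.01, 3.14, 3.14, 3.14].

## Interface

Orientations are given as a rotation vector (axis times angle).
In Python, from bench import * gives the robot as it stands.
- The arm moves only by the shell command python3 -m handwheel 'ROWS' [FORCE]. ROWS is JSON, one flat list of numbers, 7 for each row, row after row: the shift along the tool's x, y, z in m, then the turn, a rotation vector about the tool's x, y, z in degrees, then the opening, from -1 (shut) to 1 (fully open). A call has 1 to 10 rows; each row shifts and turns the commanded pose from where the row before left it, along the tool's axes as they then stand; what a row does not reach is not made up. A row lasts 1/8 s, in which the tool goes at most 62.5 mm and 10.7 degrees, less where a joint would pass 70% of its speed; a pose out of reach is approached as far as the arm can. A call with a gripper value outside its range is refused whole. The fingers move at their own pace and stop on an object; FORCE is the grip in N (left out, the last holds). Time passes only in rows, so rows that do not move let the fingers close. It gives the time, the measured TCP pose, the force, the opening and the grip force at its end, in the units of the state.
- state(): the state, without advancing time (a new reading comes with each control period).
- camera(name): name is "scene" or "side" or "wrist"; returns the picture (384x512x3 uint8, blue, green, red); there is no depth.
- get_calibration(name): a dict with "mtx" (3x3 intrinsics, pixels), "dist" ([k1, k2, p1, p2, k3] as OpenCV has them; the pictures are not rectified), "pose" (4x4, takes a point from camera to world coordinates). Camera axes: x right, y down, z forward; pixel columns grow to the right and rows downward; lengths in m; the calibration is good to about 2 mm. A picture is of the moment at which its call begins: read the wrist's pose just before it. get_calibration takes no time and is no camera call; for the wrist camera it gives the pose at the moment of the call.
- hand_in(): hands the job in; it is judged then, once.
Trained networks look in the newest picture that a camera, given by its name, has taken for a name from the list of things; names that differ only in an ending like _2 or _b are one class to them, and where a whole thing is asked for, a point or a joint stands for the part that bears it (a point fixed in the world has none). Each returns a list of dicts, best first, with "score" (0 to 1); they miss things now and then, are a little off and sometimes report something else, mostly with a low value. They report only what shows in the picture. A call takes as long as a camera call. They do not tell look-alikes from the thing itself.
- masks_of(camera, thing): "pixels" (384x512 bool, what is visible of it) and "at" ([column, row] in pixels, amid what is visible of it).
The state is a dict: "time": time; "joints": joint angles; "dq": joint speeds; "tau": joint torques, N m; "tool_pos": TCP position; "orientation": TCP orientation; "wrist_force": force on the tool from outside, world axes, zero at the start; "ft_torque": the same for the moment, N m; "grip_width": finger opening in m; "finger_force": force on a finger pad.
Only numpy, scipy, OpenCV 4.12 (cv2) and the standard library are available. Lean on these libraries where they do the work, as an engineer would, in place of code of your own. Each camera call takes 0.05 s, during which the arm holds its last target. There are 200 camera calls.

## Working session

There is one attempt and no reset: what is moved stays moved. The work goes in short steps, Python scripts to look and compute and a shell command to move; the robot and the scene stay as the last step left them, time stands still between calls to the robot, and variables do not carry over. Pictures are saved under pics/ and viewed, at most 10 in all, crops included, and the job is handed in when it is done.

```bash
ls; mkdir -p pics; cat > h.py <<'E'
from bench import *
import numpy as np, cv2
from scipy.spatial.transform import Rotation as R
def ray(c,px):
    K=get_calibration(c); u=cv2.undistortPoints(np.array([[px]],float),np.array(K['mtx']),np.array(K['dist']))[0,0]
    P=np.array(K['pose']); d=P[:3,:3]@np.array([u[0],u[1],1]); return P[:3,3],d/np.linalg.norm(d)
def atz(c,px,z):
    o,d=ray(c,px); return o+d*(z-o[2])/d[2]
def proj(c,X):
    K=get_calibration(c); P=np.linalg.inv(np.array(K['pose'])); X=np.atleast_2d(X)
    r,_=cv2.Rodrigues(P[:3,:3]); return cv2.projectPoints(X.astype(float),r,P[:3,3],np.array(K['mtx']),np.array(K['dist']))[0][:,0]
E
python3 - <<'E'
from h import *
ims=[]
for c in ['scene','side']:
    im=camera(c); cv2.imwrite(f'pics/{c}0.png',cv2.resize(im,(800,600))); 
    print(c,np.round(get_calibration(c)['pose'],3).tolist())
    for t in ['pot','bail','bail_grip','stand','ejector','ejector_tab','puck','dish','bottle','tray']:
        for m in masks_of(c,t)[:4]:
            ys,xs=np.where(m['pixels']); print(t,round(m['score'],2),np.round(m['at']),len(xs),(xs.min(),xs.max(),ys.min(),ys.max()) if len(xs) else '')
s=state();print(s['time'],s['tool_pos'],s['orientation'])
E
```

```text
pics
scene [[0.75, 0.353, -0.559, 1.318], [0.661, -0.413, 0.626, -0.695], [-0.01, -0.839, -0.543, 0.852], [0.0, 0.0, 0.0, 1.0]]
pot 0.77 [269. 193.] 425 (np.int64(261), np.int64(280), np.int64(178), np.int64(209))
pot 0.56 [250. 215.] 1058 (np.int64(227), np.int64(264), np.int64(195), np.int64(234))
bail 0.57 [233. 205.] 69 (np.int64(227), np.int64(246), np.int64(195), np.int64(213))
bail 0.35 [151. 275.] 3132 (np.int64(121), np.int64(190), np.int64(217), np.int64(313))
bail_grip 0.58 [231. 203.] 48 (np.int64(227), np.int64(246), np.int64(195), np.int64(211))
bail_grip 0.44 [271. 180.] 3 (np.int64(270), np.int64(272), np.int64(179), np.int64(179))
stand 0.89 [150. 274.] 3144 (np.int64(121), np.int64(190), np.int64(217), np.int64(312))
ejector 0.78 [142. 234.] 272 (np.int64(131), np.int64(148), np.int64(218), np.int64(245))
ejector_tab 0.75 [137. 233.] 296 (np.int64(130), np.int64(149), np.int64(217), np.int64(245))
bottle 0.65 [320. 233.] 476 (np.int64(310), np.int64(328), np.int64(213), np.int64(245))
bottle 0.57 [139. 232.] 272 (np.int64(131), np.int64(147), np.int64(217), np.int64
[... 681 characters left out ...]
] 2069 (np.int64(295), np.int64(353), np.int64(131), np.int64(201))
ejector 0.53 [235. 220.] 78 (np.int64(225), np.int64(247), np.int64(215), np.int64(222))
ejector 0.36 [282. 231.] 36 (np.int64(267), np.int64(286), np.int64(226), np.int64(238))
ejector_tab 0.62 [345. 145.] 126 (np.int64(331), np.int64(344), np.int64(131), np.int64(150))
ejector_tab 0.16 [192. 350.] 4519 (np.int64(140), np.int64(237), np.int64(307), np.int64(383))
bottle 0.79 [195. 219.] 446 (np.int64(187), np.int64(204), np.int64(203), np.int64(235))
tray 0.87 [189. 348.] 4602 (np.int64(140), np.int64(237), np.int64(307), np.int64(383))
1.1 [ 0.17844419 -0.49373943  0.23131736] [3.09445223e+00 5.41920298e-01 5.40437170e-05]
```

View both.

View pics/scene0.png

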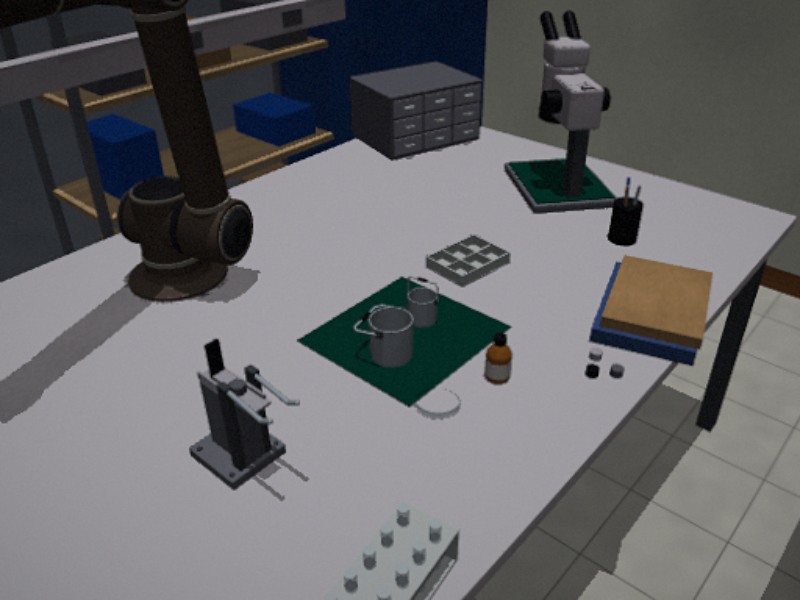

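View pics/side0.png

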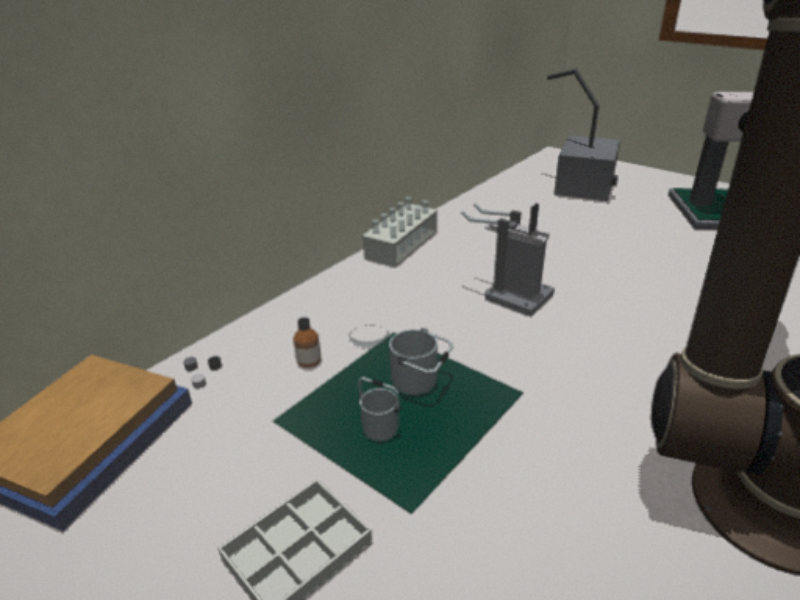

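```bash
cat >> h.py <<'E'
def tri(obs):
    A=np.zeros((3,3));b=np.zeros(3)
    for c,px in obs:
        o,d=ray(c,px);M=np.eye(3)-np.outer(d,d);A+=M;b+=M@o
    return np.linalg.solve(A,b)
E
python3 - <<'E'
from h import *
print('pot mid',tri([('scene',(250,215)),('side',(266,232))]))
k=512/800
print('grip',tri([('scene',(231,203)),('side',(285*1.0,227))]))
print('smallpot',tri([('scene',(270,195)),('side',(243,264))]))
print('bottle',tri([('scene',(320,233)),('side',(196,220))]), 'dish',atz('scene',(438*k,403*k),.018))
print('tabtop',tri([('scene',(214*k,345*k)),('side',(534*k,207*k))]))
print('tipR/L',tri([('scene',(296*k,402*k)),('side',(465*k,209*k))]),tri([('scene',(268*k,421*k)),('side',(465*k,218*k))]),tri([('scene',(296*k,402*k)),('side',(465*k,218*k))]),tri([('scene',(268*k,421*k)),('side',(465*k,209*k))]))
for p in [(192,450),(236,482),(284,449)]: print('base',atz('scene',(p[0]*k,p[1]*k),.02))
for p in [(487,296),(532,313),(553,293)]: print('base side',atz('side',(p[0]*k,p[1]*k),.02))
K=get_calibration('wrist');print(np.round(K['pose'],3).tolist(),np.round(K['mtx']).tolist()); T=np.eye(4);s=state();T[:3,:3]=R.from_rotvec(s['orientation']).as_matrix();T[:3,3]=s['tool_pos'];print(np.round(T,3),np.round(np.linalg.inv(T)@np.array(K['pose']),4))
E
```

```text
pot mid [0.57119717 0.10281968 0.04331549]
grip [0.51806943 0.08229568 0.07364606]
smallpot [0.5430076  0.23140403 0.03688749]
bottle [0.7754355  0.17583602 0.03621021] dish [0.74430848 0.03788705 0.018     ]
tabtop [ 0.5483135  -0.25703569  0.2186205 ]
tipR/L [ 0.70050082 -0.23666762  0.18180506] [ 0.69649459 -0.26434868  0.15730903] [ 0.6902327  -0.22622705  0.16807651] [ 0.70691844 -0.27434599  0.17158465]
base [ 0.51599911 -0.31281523  0.02      ]
base [ 0.62462842 -0.30742599  0.02      ]
base [ 0.62699392 -0.21224386  0.02      ]
base side [ 0.60386337 -0.19451248  0.02      ]
base side [ 0.49508301 -0.19423018  0.02      ]
base side [ 0.49600951 -0.29045211  0.02      ]
[[0.34, -0.894, -0.291, 0.253], [-0.94, -0.324, -0.103, -0.467], [-0.002, 0.309, -0.951, 0.374], [0.0, 0.0, 0.0, 1.0]] [[313.0, 0.0, 253.0], [0.0, 313.0, 191.0], [0.0, 0.0, 1.0]]
[[ 0.94   0.34   0.     0.178]
 [ 0.34  -0.94  -0.    -0.494]
 [ 0.     0.    -1.     0.231]
 [ 0.     0.     0.     1.   ]] [[ 6.000e-04 -9.512e-01 -3.086e-01  7.880e-02]
 [ 1.000e+00  1.100e-03 -1.500e-03 -1.000e-04]
 [ 1.800e-03 -3.086e-01  9.512e-01 -1.427e-01]
 [ 0.000e+00  0.000e+00  0.000e+00  1.000e+00]]
```

```bash
python3 -m handwheel '[0,0,-0.06,0,0,0,1, 0.055,-0.012,-0.015,0,0,0,1, 0.055,-0.012,-0.015,0,0,0,1, 0.055,-0.012,-0.015,0,0,0,1, 0.055,-0.012,-0.015,0,0,0,1, 0.055,-0.012,-0.015,0,0,0,1, 0.055,-0.012,-0.015,0,0,0,1, 0.055,-0.012,-0.015,0,0,0,1, 0.055,-0.012,-0.01,0,0,0,1, 0,0,0,0,0,0,1]'
python3 - <<'E'
from h import *
im=camera('wrist'); cv2.imwrite('pics/w1.png',im)
for t in ['stand','ejector_tab','puck']:
    for m in masks_of('wrist',t)[:3]:
        ys,xs=np.where(m['pixels']); print(t,round(m['score'],2),np.round(m['at'],1),len(xs),xs.min(),xs.max(),ys.min(),ys.max())
np.save('w1.npy',get_calibration('wrist')['pose'])
E
```

```text
time: 2.35
tool_pos: [0.563, -0.2518, 0.4046]
orientation: [-3.092, -0.549, 0.002]
wrist_force: [0.3, 0.1, -0.8]
grip_width: 0.0854
finger_force: 0.0
stand 0.56 [258.  127.2] 6443 218 327 30 194
ejector_tab 0.87 [258.9 166.7] 834 246 272 142 188
puck 0.64 [268.9 130.5] 314 260 279 122 141
```

View pics/w1.png

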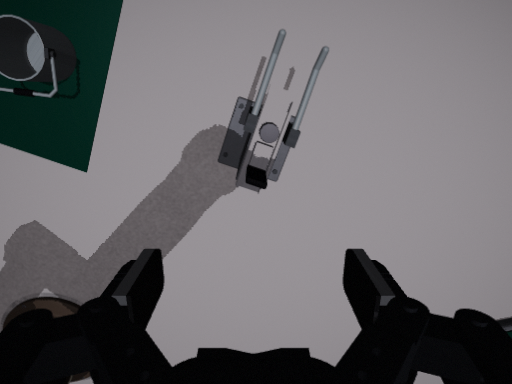

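```bash
python3 - <<'E'
from h import *
from scipy.optimize import least_squares
K=get_calibration('wrist');
P=np.array([[-119,-25,178],[-119,25,178],[-38,-55,20],[78,-55,20],[78,55,20]])/1e3
px=np.array([[282,31],[325,49],[241,97],[219,163],[278,181]],float)
def f(p):
    X=P@R.from_euler('z',p[2]).as_matrix().T+[p[0],p[1],0]; return (proj('wrist',X)-px).ravel()
r=least_squares(f,[.587,-.255,3.1],loss='soft_l1'); print(r.x,np.degrees(r.x[2]),np.round(f(r.x).reshape(-1,2),1))
r2=least_squares(lambda p:f(p)[:4],[.587,-.255,3.1]); print(r2.x,np.degrees(r2.x[2]))
w=lambda s:(R.from_euler('z',r.x[2]).apply(s)+[r.x[0],r.x[1],0])
print('seat',w([-.1,0,.172]))
for n,p,z in [('puck',(269,131.5),.168),('tab top',(257,169),.224)]:
    X=atz('wrist',p,z); print(n,X,R.from_euler('z',-r.x[2]).apply(X-[r.x[0],r.x[1],0]))
E
```

```text
[ 0.57911038 -0.26516948  3.17029668] 181.64461984956512 [[-0.   1.9]
 [ 0.2 -0.2]
 [-1.9 -1.4]
 [-0.  -0.7]
 [ 1.   0.4]]
[ 0.57980137 -0.25995868  3.12973901] 179.32083639535006
seat [ 0.67906919 -0.26229947  0.172     ]
puck [ 0.59343044 -0.26173265  0.168     ] [-0.0144128  -0.00302443  0.168     ]
tab top [ 0.55777984 -0.25872768  0.224     ] [ 0.02113688 -0.00705134  0.224     ]
```

```bash
python3 -m handwheel '[0.013,-0.037,0.011,0,0,-10,1, 0.02,-0.034,0.011,0,0,-10,1, 0.025,-0.03,0.011,0,0,-10,1, 0.03,-0.025,0.011,0,0,-10,1, 0.034,-0.02,0.011,0,0,-10,1, 0.037,-0.013,0.011,0,0,-10,1, 0.038,-0.007,0.011,0,0,-10,1, 0.039,0,0.011,0,0,-10,1, 0.038,0.007,0.011,0,0,-10,1, 0,0,0,0,0,0,-1]'
python3 - <<'E'
from h import *
im=camera('wrist'); cv2.imwrite('pics/w2.png',im)
for t in ['pot','bail','bail_grip']:
    for m in masks_of('wrist',t)[:3]:
        ys,xs=np.where(m['pixels']); print(t,round(m['score'],2),np.round(m['at'],1),len(xs),xs.min(),xs.max(),ys.min(),ys.max())
E
```

```text
time: 3.8
tool_pos: [0.5592, 0.0984, 0.3068]
orientation: [-1.802, -2.572, 0.001]
wrist_force: [0.2, 0.7, -1.2]
grip_width: 0.0697
finger_force: 0.0
pot 0.6 [279.3  46.4] 2482 250 314 15 73
pot 0.56 [263.9 159.2] 4940 216 302 114 200
bail 0.71 [222.5 145.2] 732 216 268 114 197
bail 0.61 [281.1  38.4] 315 250 315 34 48
bail_grip 0.88 [225.4 149.1] 751 216 270 113 197
bail_grip 0.7 [281.5  37.8] 313 250 315 34 48
```

View pics/w2.png

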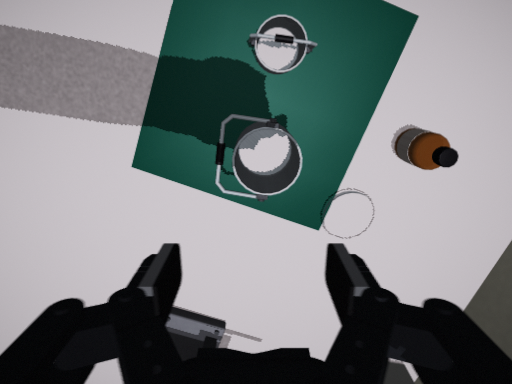

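```bash
python3 - <<'E'
from h import *
from scipy.optimize import least_squares
im=camera('wrist')
P=lambda a:np.array([[0,47,78],[0,-47,78],[58*np.sin(a),37,78+58*np.cos(a)],[58*np.sin(a),-37,78+58*np.cos(a)],[58*np.sin(a),0,78+58*np.cos(a)]])/1e3
px=np.array([[273,123],[262,198],[223,124],[218,184],[220.5,154]],float)
t=np.linspace(0,2*np.pi,400)
def w(p,X): return R.from_euler('z',p[2]).apply(X)+[p[0],p[1],0]
f=lambda p:(proj('wrist',w(p,P(p[3])))-px).ravel()
r=least_squares(f,[.571,.103,.35,-1.75],loss='soft_l1'); p=r.x
print(p,np.degrees(p[2]),np.round(f(p).reshape(-1,2),1)); print('grip',w(p,P(p[3])[4:]))
o=cv2.resize(im,None,fx=3,fy=3)
for X,c in [(np.c_[.042*np.cos(t),.042*np.sin(t),0*t+.085],(0,0,255)),(P(p[3]),(0,255,0))]:
    for q in proj('wrist',w(p,X)): cv2.circle(o,tuple(int(v) for v in (q+.5)*3),1 if len(X)>9 else 3,c,-1)
cv2.imwrite('pics/w2o.png',o[280:680,500:1000])
for c in ('scene','side'): print(c,np.round(proj(c,w(p,P(p[3]))[4:]),1))
E
```

```text
[ 0.5780177   0.09821919  0.21698949 -1.67726927] 12.432581718765338 [[-0.1 -0.4]
 [ 0.  -0. ]
 [ 0.4  0.3]
 [-0.3 -0.6]
 [-0.   0.7]]
grip [[0.52169854 0.08580304 0.07183623]]
scene [[232.8 203.4]]
side [[283.2 227.7]]
```

View pics/w2o.png

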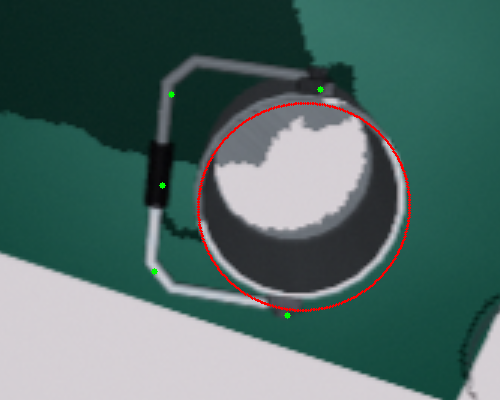

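```bash
python3 - <<'E'
from h import *
from scipy.optimize import least_squares
P=lambda a:np.array([[0,47,78],[0,-47,78],[58*np.sin(a),37,78+58*np.cos(a)],[58*np.sin(a),-37,78+58*np.cos(a)],[58*np.sin(a),0,78+58*np.cos(a)]])/1e3
z=np.array([[318,80],[284,303],[165,84],[150,263],[158,174]],float)
px=(z+[500,280]-1)/3
t=np.linspace(0,2*np.pi,400); rim=np.c_[.042*np.cos(t),.042*np.sin(t),0*t+.085]
e=(np.array([197,408,93,297])+[500,500,280,280]-1)/3
def w(p,X): return R.from_euler('z',p[2]).apply(X)+[p[0],p[1],0]
def f(p):
    q=proj('wrist',w(p,rim)); g=np.array([q[:,0].min(),q[:,0].max(),q[:,1].min(),q[:,1].max()])-e
    return np.r_[(proj('wrist',w(p,P(p[3])))-px).ravel(),g]
r=least_squares(f,[.571,.103,.35,-1.75],loss='soft_l1'); p=r.x
print(p,np.degrees(p[2]),np.round(f(p),1)); print('grip',w(p,P(p[3])[4:]))
for c in ('scene','side'): print(c,np.round(proj(c,w(p,P(p[3]))[4:]),1))
s=state();print(s['tool_pos'],s['orientation'],s['joints'])
E
```

```text
[ 0.57562978  0.10207807  0.21460067 -1.61433982] 12.295712893010123 [-0.  -0.9  0.2  0.6  0.8 -0.3 -0.1  0.   0.1  0.6 -0.6 -0.2 -0.6  0.9]
grip [[0.51901393 0.08973826 0.07547528]]
scene [[233.  201.5]]
side [[283.2 227.7]]
[0.56036995 0.09633557 0.30805237] [1.80802288e+00 2.56807011e+00 9.64237798e-04] [ 1.70355312e-01  2.25471717e-01  2.48988321e-01  1.59323993e+00
 -2.02575678e-04  1.39721904e+00]
```

```bash
python3 -m handwheel '[0,0,0,0,0,7.4,-1, 0,0,0,-9,0,0,-1, 0,0,0,-9,0,0,-1, 0,0,0,-9,0,0,-1, 0,0,0,-9,0,0,-1, 0,0,0,-9,0,0,-1, 0.002,-0.057,0.02,0,0,0,-1, 0,-0.057,0.02,0,0,0,-1, 0,-0.057,0.02,0,0,0,-1, 0,-0.03,0.01,0,0,0,-1]'
cat >> h.py <<'E'
PX,PY,PW=.5756,.102,.2146
def pf():
    s=state();T=R.from_rotvec(s['orientation']).as_matrix();d=np.array(s['tool_pos'])-[PX,PY,0]
    print('t',round(s['time'],2),'tcp in pot mm',np.round(1e3*R.from_euler('z',-PW).apply(d),1),'tool axes in pot\n',np.round(R.from_euler('z',-PW).as_matrix()@T,3),'F',np.round(s['wrist_force'],2),'w',s['grip_width'],s['finger_force'])
E
python3 -c "from h import *;pf()"
```

```text
time: 5.3
tool_pos: [0.4666, 0.0782, 0.1118]
orientation: [1.588, 1.972, 0.813]
wrist_force: [0.3, 0.0, 0.0]
grip_width: 0.0002
finger_force: 0.0
t 5.3 tcp in pot mm [-111.5   -0.   111.8] tool axes in pot
 [[-0.     0.71   0.704]
 [ 1.     0.     0.001]
 [ 0.     0.704 -0.71 ]] F [0.25 0.05 0.01] w 0.00017642478923931445 0.0
```

```bash
python3 -m handwheel '[0,-0.0215,0,0,0,0,-1, 0,0,0.028,0,0,0,-1, 0,0,0.028,0,0,0,-1, 0,0,0.028,0,0,0,-1, 0,0,0,0,0,0,-1]'
python3 - <<'E'
from h import *
pf()
for c in ('wrist','side'):
    im=camera(c); cv2.imwrite(f'pics/{c}3.png',im if c=='wrist' else cv2.resize(im[150:300,200:400],(800,600)))
w=cv2.imread('pics/wrist3.png');s=cv2.imread('pics/side3.png')
cv2.imwrite('pics/c3.png',np.hstack([cv2.resize(w,(400,300)),cv2.resize(s,(400,300))]))
E
```

```text
time: 5.92
tool_pos: [0.5125, 0.0884, 0.0394]
orientation: [1.587, 1.972, 0.814]
wrist_force: [0.1, -0.2, -0.1]
grip_width: 0.0001
finger_force: 0.0
t 5.92 tcp in pot mm [-64.6   0.1  39.4] tool axes in pot
 [[-0.001  0.709  0.705]
 [ 1.     0.001  0.001]
 [ 0.     0.705 -0.709]] F [ 0.08 -0.18 -0.14] w 0.00014934347297798886 0.0
```

View pics/c3.png

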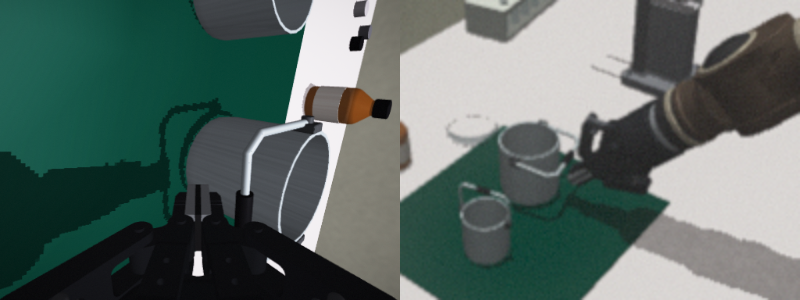

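```bash
python3 -m handwheel '[0,0.008,-0.0055,0,0,0,-1, 0,0.008,-0.0055,0,0,0,-1, 0,0.0095,-0.0065,0,0,0,-1, 0,0.0095,-0.0065,0,0,0,-1, 0,0.0113,-0.0025,0,0,0,-1, 0,0.0113,-0.0025,0,0,0,-1, 0,0.0113,0.002,0,0,0,-1, 0,0.0113,0.002,0,0,0,-1, 0,0.0075,0.0045,0,0,0,-1, 0,0.0075,0.0045,0,0,0,-1]'
python3 - <<'E'
from h import *
pf()
for c in ('wrist','side','scene'):
    im=camera(c); cv2.imwrite(f'pics/{c}4.png',im if c=='wrist' else im[150:300,200:400])
w,s,q=[cv2.imread(f'pics/{c}4.png') for c in ('wrist','side','scene')]
cv2.imwrite('pics/c4.png',np.hstack([cv2.resize(w,(400,300)),np.vstack([cv2.resize(s,(400,300)),cv2.resize(q,(400,300))])[:, :]]) if 0 else np.vstack([np.hstack([cv2.resize(w,(400,300)),cv2.resize(s,(400,300))]),np.hstack([cv2.resize(q,(400,300)),np.zeros((300,400,3),np.uint8)])]))
for m in masks_of('side','bail_grip')[:3]+masks_of('scene','bail_grip')[:3]: print(m['score'],m['at'])
C=lambda a:R.from_euler('z',PW).apply([.058*np.sin(a),0,.078+.058*np.cos(a)])+[PX,PY,0]
for a in (-.6,-.3,0,.3): print(a,proj('scene',C(a)),proj('side',C(a)),proj('wrist',C(a)))
E
```

```text
time: 7.28
tool_pos: [0.5678, 0.1015, 0.1194]
orientation: [1.584, 1.973, 0.816]
wrist_force: [0.1, -0.6, -1.1]
grip_width: -0.0
finger_force: 0.1
t 7.28 tcp in pot mm [ -7.7   1.2 119.4] tool axes in pot
 [[-0.003  0.708  0.707]
 [ 1.     0.002  0.002]
 [ 0.     0.707 -0.708]] F [ 0.08 -0.57 -1.09] w -3.0154539000265915e-05 0.12301732320338488
0.56 [242.5, 246.9]
0.47 [258.2, 205.6]
0.66 [249.3, 188.5]
-0.6 [[239.68803895 189.68898081]] [[274.69164984 210.05658339]] [[225.73516347 278.4485206 ]]
-0.3 [[244.23910102 188.91219457]] [[269.29383222 206.28006552]] [[262.08917004 271.49797966]]
0 [[249.36155767 189.70389118]] [[263.42364696 203.92440593]] [[289.75476414 260.10777494]]
0.3 [[254.57617667 192.01830005]] [[257.6618268  203.19808176]] [[306.05389423 246.74477173]]
```

View pics/c4.png

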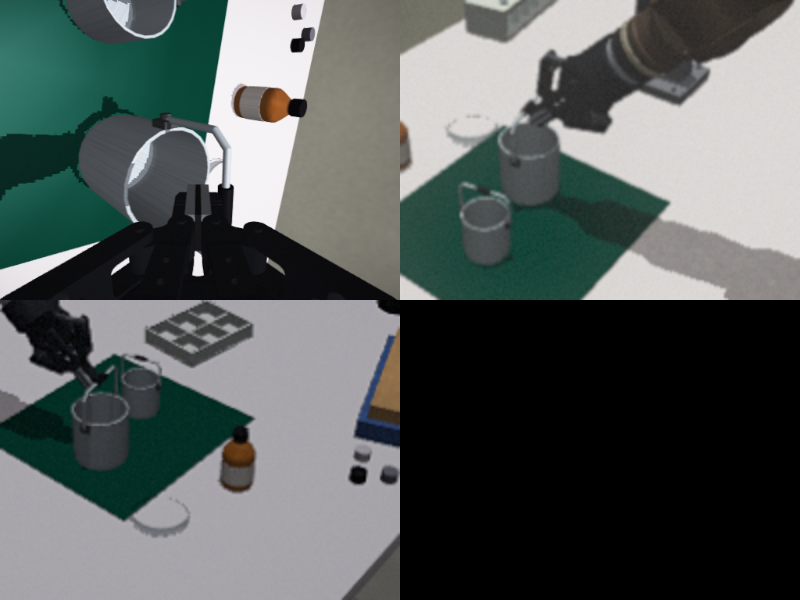

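```bash
python3 -m handwheel '[0,-0.01,-0.01,0,0,0,-1, 0,0,-0.03,0,0,0,-1, 0,0,-0.03,0,0,0,-1, 0,0,0,8.3,0,0,0, 0,0,0,8.3,0,0,0, 0,0,0,8.4,0,0,0, 0,0.026,-0.005,0,0,0,0, 0,0.025,-0.004,0,0,0,0, 0,0,0,0,0,0,0]'
python3 - <<'E'
from h import *
pf()
im=camera('wrist'); cv2.imwrite('pics/w5.png',im)
print([(round(m['score'],2),m['at']) for m in masks_of('wrist','bail_grip')[:3]])
C=lambda a:R.from_euler('z',PW).apply([.058*np.sin(a),0,.078+.058*np.cos(a)])+[PX,PY,0]
for a in (-.3,0,.3): print(a,proj('wrist',C(a)))
E
```

```text
time: 8.65
tool_pos: [0.5565, 0.099, 0.1888]
orientation: [1.813, 2.258, 0.4]
wrist_force: [-0.4, 0.7, -0.7]
grip_width: 0.0426
finger_force: 0.0
t 8.65 tcp in pot mm [-19.4   1.1 188.8] tool axes in pot
 [[-0.003  0.939  0.343]
 [ 1.     0.003  0.001]
 [ 0.     0.343 -0.939]] F [-0.38  0.74 -0.73] w 0.042636484515472986 0.0
[(0.78, [255.4, 211.7]), (0.76, [223.9, 5.8])]
-0.3 [[231.89148098 215.29837519]]
0 [[257.16497381 213.46731219]]
0.3 [[278.58611461 209.13462246]]
```

View pics/w5.png

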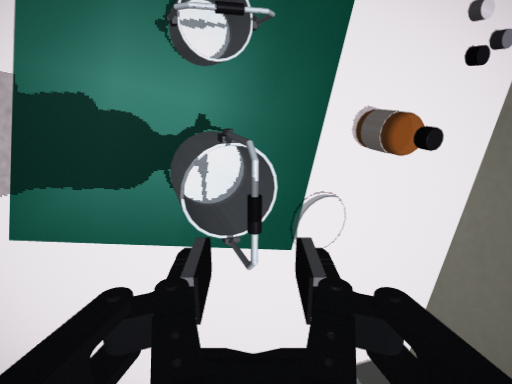

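```bash
python3 -m handwheel '[0,0,0.035,0,0,0,0, 0,0,0.035,0,0,0,0, 0,0,0,0,0,0,0, 0,0,0,0,0,0,-0.85, 0,0,0,0,0,0,-0.85, 0,0,0,0,0,0,-0.85, 0,0,0,0,0,0,-0.9]' 40
python3 -c "from h import *;pf()"
```

```text
time: 9.62
tool_pos: [0.5803, 0.1042, 0.1242]
orientation: [1.812, 2.256, 0.402]
wrist_force: [-1.0, -0.8, 5.8]
grip_width: 0.0083
finger_force: 39.3
t 9.62 tcp in pot mm [  5.1   1.1 124.2] tool axes in pot
 [[-0.003  0.939  0.345]
 [ 1.     0.003  0.001]
 [-0.     0.345 -0.939]] F [-0.97 -0.75  5.84] w 0.008285573362500725 39.3199360370636
```

```bash
python3 -m handwheel '[0,0.004,-0.0095,0,0,0,-0.9, 0,0.007,-0.0185,0,0,0,-0.9, 0,0.009,-0.0235,0,0,0,-0.9, 0,0.009,-0.0235,0,0,0,-0.9, 0,0.004,-0.0095,0,0,0,-0.9, 0,0,0,0,-2.1,5.8,-0.9, 0,0,0,0,-2.1,5.8,-0.9, 0,0,0,0,0,0,-0.9]'
python3 - <<'E'
from h import *
s=state();print(np.round(s['tool_pos'],4),np.round(R.from_rotvec(s['orientation']).as_matrix(),3),s['grip_width'],s['finger_force'],s['wrist_force'])
im=camera('wrist'); cv2.imwrite('pics/w6.png',im)
camera('side');print([(round(m['score'],2),m['at']) for m in masks_of('side','pot')[:3]])
E
```

```text
time: 10.62
tool_pos: [0.5807, 0.1049, 0.2118]
orientation: [2.029, 2.038, 0.357]
wrist_force: [-0.2, -0.4, -3.3]
grip_width: 0.0083
finger_force: 39.3
[0.5807 0.1049 0.2118] [[-0.004  0.94   0.34 ]
 [ 1.     0.004  0.002]
 [-0.     0.34  -0.94 ]] 0.008311015582817795 39.3386310338974 [-0.18242725 -0.36658504 -3.30404409]
[(0.96, [244.1, 263.7]), (0.73, [263.8, 205.5])]
```

```bash
python3 -m handwheel '[-0.0128,0.0087,0.0032,0,0,0,-0.9, -0.0256,0.0174,0.0064,0,0,0,-0.9, -0.0256,0.0174,0.0064,0,0,0,-0.9, -0.0256,0.0174,0.0064,0,0,0,-0.9, -0.0256,0.0174,0.0064,0,0,0,-0.9, -0.0256,0.0174,0.0064,0,0,0,-0.9, -0.0256,0.0174,0.0064,0,0,0,-0.9, -0.0256,0.0174,0.0064,0,0,0,-0.9, -0.0128,0.0087,0.0032,0,0,0,-0.9, 0,0,0,0,0,0,-0.9]'
python3 - <<'E'
from h import *
s=state();print(np.round(s['tool_pos'],4),np.round(R.from_rotvec(s['orientation']).as_matrix(),3),s['grip_width'],s['finger_force'],s['wrist_force'])
im=camera('wrist'); cv2.imwrite('pics/w7.png',im)
for t in ['stand','puck','ejector_tab','pot']: print(t,[(round(m['score'],2),m['at']) for m in masks_of('wrist',t)[:3]])
for a in (.679,.687): print(proj('wrist',[[a+.02,-.261+.025,.178],[a+.02,-.261-.025,.178],[a-.087,-.261,.171],[a,-.236,.168]]))
E
```

```text
time: 12.02
tool_pos: [0.7304, -0.1013, 0.2117]
orientation: [2.032, 2.033, 0.358]
wrist_force: [0.3, 0.7, -3.1]
grip_width: 0.0084
finger_force: 39.4
[ 0.7304 -0.1013  0.2117] [[-0.001  0.94   0.341]
 [ 1.     0.001  0.001]
 [ 0.     0.341 -0.94 ]] 0.008388907637443254 39.35082972049713 [ 0.27287858  0.7365806  -3.06753998]
stand [(0.68, [39.9, 312.6])]
puck []
ejector_tab []
pot [(0.97, [212.5, 211.4])]
[[195.92665636 407.30550143]
 [199.50613011 455.13347104]
 [ 32.8025254  477.7678597 ]
 [165.84515994 403.72895721]]
[[206.96740846 403.73854884]
 [209.78460527 451.30345297]
 [ 46.7848764  473.14033277]
 [177.09599592 400.25445387]]
```

View pics/w7.png

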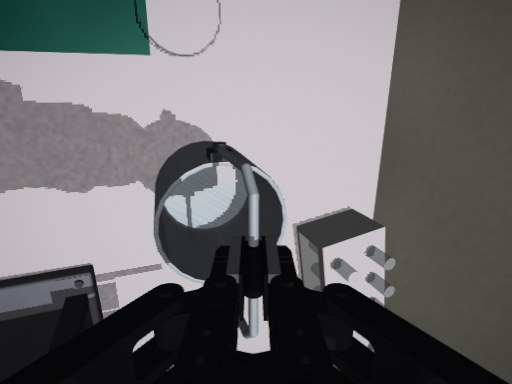

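```bash
python3 - <<'E'
from h import *
for p in [(95,265),(0,281),(103,310)]: print(np.round(atz('wrist',p,.02),4))
ims=[]
for c in ('side','scene'):
    im=camera(c)
    for ox,oy,yaw,col in [(.579,-.263,181.6,(0,0,255)),(.580,-.260,179.3,(0,255,0))]:
        X=R.from_euler('z',yaw,degrees=True).apply(np.array([[-120,-25,177],[-120,25,177],[-100,25,168],[-100,-25,168],[-38,-55,20],[-38,55,20],[78,-55,20],[-68,13,155],[-68,-13,155]])/1e3)+[ox,oy,0]
        q=proj(c,X); 
        if c=='side' and col[2]: cc=q[:4].mean(0)
        if c=='scene' and col[2]: cc=q[:4].mean(0)
        if col[2]: x0,y0=int(cc[0])-55,int(cc[1])-40; o=cv2.resize(im[y0:y0+90,x0:x0+100],None,fx=4,fy=4,interpolation=cv2.INTER_CUBIC)
        for v in q: cv2.circle(o,(int((v[0]-x0+.5)*4),int((v[1]-y0+.5)*4)),2,col,-1)
    ims.append(o)
cv2.imwrite('pics/c8.png',np.hstack(ims))
E
```

```text
[ 0.6236 -0.1948  0.02  ]
[ 0.5399 -0.1957  0.02  ]
[ 0.6237 -0.2513  0.02  ]
```

View pics/c8.png

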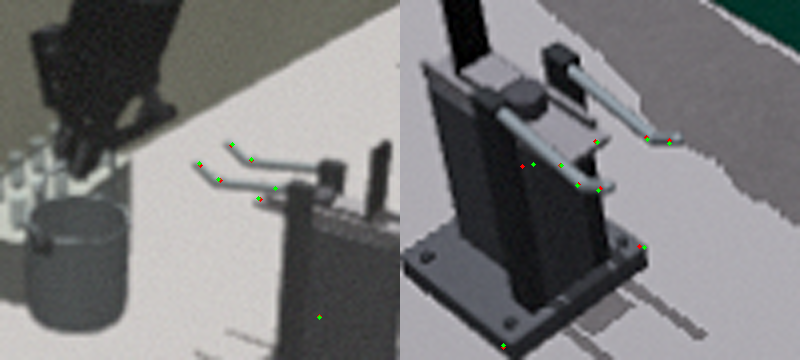

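```bash
python3 - <<'E'
from h import *
from scipy.optimize import least_squares
def org(c):
    X=R.from_euler('z',181.6,degrees=True).apply(np.array([[-120,-25,177],[-120,25,177],[-100,25,168],[-100,-25,168]])/1e3)+[.579,-.263,0]
    m=proj(c,X).mean(0); return np.array([int(m[0])-55,int(m[1])-40])
def pj(K,P,X):
    Pi=np.linalg.inv(np.array(P)); return cv2.projectPoints(X,cv2.Rodrigues(Pi[:3,:3])[0],Pi[:3,3],np.array(K['mtx']),np.array(K['dist']))[0][:,0]
tl,tr,bl,br,cl,cr,dl,dr=[np.array(v)/1e3 for v in ([-123,-25,178.],[-123,25,178],[-100,-25,168],[-100,25,168],[-38,-55,20],[-38,55,20],[78,-55,20],[78,55,20])]
O=[]
z=lambda c,p:(np.array(p)/4-.5+org(c))
sd=[(tl,z('side',(194,163))),(tr,z('side',(228,144))),(bl,z('side',(219,180))),(br,z('side',(252,161)))]
sc=[(tl,z('scene',(681,141))),(tr,z('scene',(611,187))),(bl,z('scene',(648,139))),(br,z('scene',(580,184))),(cl,z('scene',(648,250))),(cr,z('scene',(510,352)))]
w1=[(tl,(282,31)),(tr,(325,49)),(cl,(241,97)),(dl,(219,163)),(dr,(278,181))]
w7=[(cl,(95,265))]
S=[('side',None,sd,1),('scene',None,sc,1),('wrist',np.load('w1.npy'),w1,1.),('wrist',None,w7,.5)]
def f(p,split=False):
    out=[]
    for c,P,obs,wt in S:
        K=get_calibration(c);P=K['pose'] if P is None else P
        X=R.from_euler('z',p[2]).apply(np.array([o[0] for o in obs]))+[p[0],p[1],0]
        e=pj(K,P,X)-np.array([o[1] for o in obs],float); out.append(e if split else (wt*e).ravel())
    return out if split else np.concatenate(out)
r=least_squares(f,[.58,-.26,3.14],loss='soft_l1');print(r.x,np.degrees(r.x[2]))
for e in f(r.x,True): print(np.round(e,1).tolist())
full=S
for i in range(3):
    S=[full[i]]; q=least_squares(f,[.58,-.26,3.14],loss='soft_l1').x; print(full[i][0],q)
E
```

```text
[ 0.57959417 -0.26356075  3.17695054] 182.02585747367846
[[0.7, 0.0], [-0.1, -0.2], [0.2, 0.1], [-0.4, -0.2]]
[[-101.8, 0.1], [-101.3, 0.8], [-100.2, -0.4], [-100.1, 0.3], [-102.2, -0.8], [-101.5, -0.8]]
[[-0.8, -3.1], [-0.2, -5.5], [-2.9, -1.9], [-0.6, -1.0], [0.6, -0.3]]
[[-6.7, 11.6]]
side [ 0.57951382 -0.25820641  3.13366291]
scene [ 0.75072368 -0.09563101  2.96177875]
wrist [ 0.57668496 -0.26487788  3.16896092]
```

```bash
python3 - <<'E'
from h import *
from scipy.optimize import least_squares
def org(c):
    X=R.from_euler('z',181.6,degrees=True).apply(np.array([[-120,-25,177],[-120,25,177],[-100,25,168],[-100,-25,168]])/1e3)+[.579,-.263,0]
    m=proj(c,X).mean(0); return np.array([int(m[0])-55,int(m[1])-40])
def pj(K,P,X):
    Pi=np.linalg.inv(np.array(P)); return cv2.projectPoints(X,cv2.Rodrigues(Pi[:3,:3])[0],Pi[:3,3],np.array(K['mtx']),np.array(K['dist']))[0][:,0]
tl,tr,bl,br,cl,cr,dl,dr=[np.array(v)/1e3 for v in ([-121,-25,178.],[-121,25,178],[-100,-25,168],[-100,25,168],[-38,-55,20],[-38,55,20],[78,-55,20],[78,55,20])]
z=lambda c,p:(np.array(p)/4-.5+org(c)-([100,0] if c=='scene' else 0))
sd=[(tl,z('side',(194,163))),(tr,z('side',(228,144))),(bl,z('side',(219,180))),(br,z('side',(252,161)))]
sc=[(tl,z('scene',(681,141))),(tr,z('scene',(611,187))),(bl,z('scene',(648,139))),(br,z('scene',(580,184))),(cl,z('scene',(648,250))),(cr,z('scene',(510,352)))]
# which prong is which in side
w1=[(tl,(282,31)),(tr,(325,49)),(cl,(241,97)),(dl,(219,163)),(dr,(278,181))]
w7=[(cl,(95,265))]
S=[('side',None,sd,1),('scene',None,sc,1),('wrist',np.load('w1.npy'),w1,1.),('wrist',None,w7,.3)]
def f(p,split=False):
    out=[]
    for c,P,obs,wt in S:
        K=get_calibration(c);P=K['pose'] if P is None else P
        X=R.from_euler('z',p[2]).apply(np.array([o[0] for o in obs]))+[p[0],p[1],0]
        e=pj(K,P,X)-np.array([o[1] for o in obs],float); out.append(e if split else (wt*e).ravel())
    return out if split else np.concatenate(out)
r=least_squares(f,[.58,-.26,3.14],loss='soft_l1');print(r.x,np.degrees(r.x[2]))
for e in f(r.x,True): print(np.round(e,1).tolist())
full=S
for i in range(3):
    S=[full[i]]; q=least_squares(f,[.58,-.26,3.14],loss='soft_l1').x; print(full[i][0],q)
# wrist-held reference: sleeve seen by scene/side vs. where the arm says it is
s=state();C=np.array(s['tool_pos'])-.0126*R.from_rotvec(s['orientation']).as_matrix()[:,2]
print('crown',C,proj('side',C),proj('scene',C))
for c in('side','scene'):
    camera(c);print(c,[(round(m['score'],2),np.round(m['at'],1),m['pixels'].sum()) for t in('bail_grip','bail') for m in masks_of(c,t)[:3]])
E
```

```text
[ 0.57944276 -0.26415236  3.17409609] 181.86230963141062
[[1.4, 0.1], [0.6, -0.1], [0.4, 0.1], [-0.3, -0.3]]
[[-2.8, -0.1], [-2.3, 0.6], [-0.5, -0.2], [-0.5, 0.5], [-2.4, -0.7], [-1.8, -0.7]]
[[-0.6, -0.8], [-0.2, -3.0], [-2.5, -1.7], [-0.4, -1.0], [0.8, -0.0]]
[[-6.6, 12.2]]
side [ 0.58047876 -0.25916495  3.14239502]
scene [ 0.58282971 -0.26133349  3.17159543]
wrist [ 0.57784428 -0.2650292   3.16956071]
crown [ 0.7255544  -0.09913805  0.22458228] [[265.12578583 134.08037372]] [[238.13534755 217.32912406]]
side [(0.62, array([244.6, 243.5]), np.int64(57)), (0.58, array([236.4, 218.8]), np.int64(93))]
scene [(0.23, array([140.2, 233.1]), np.int64(279)), (0.54, array([234. , 222.7]), np.int64(125))]
```

```bash
python3 -m handwheel '[-0.0114,-0.0007,0.0022,0,0,0,-0.9, -0.0227,-0.0014,0.0044,0,0,0,-0.9, -0.0227,-0.0014,0.0044,0,0,0,-0.9, -0.0227,-0.0014,0.0044,0,0,0,-0.9, -0.0227,-0.0014,0.0044,0,0,0,-0.9, -0.0227,-0.0014,0.0044,0,0,0,-0.9, -0.0227,-0.0014,0.0044,0,0,0,-0.9, -0.0114,-0.0007,0.0022,0,0,0,-0.9, 0,0,0,0,0,0,-0.9, 0,0,0,0,0,0,-0.9]'
cat >> h.py <<'E'
def crown():
    s=state();T=R.from_rotvec(s['orientation']).as_matrix();C=np.array(s['tool_pos'])-.0126*T[:,2]
    print('t',round(s['time'],2),'crown',np.round(C,4),'tilt z',np.round(T[:,2],3),'F',np.round(s['wrist_force'],2),'w',round(s['grip_width'],4)); return C
E
python3 - <<'E'
from h import *
C=crown()
for c in('side','scene'):
    camera(c);print(c,'crown proj',np.round(proj(c,C),1))
    for t in('bail','pot','stand','puck'):
        for m in masks_of(c,t)[:3]:
            ys,xs=np.where(m['pixels']);print(t,round(m['score'],2),np.round(m['at'],1),len(xs),xs.min(),xs.max(),ys.min(),ys.max())
    # expected prong tips / pot rim
    print('tips',np.round(proj(c,[[.702,-.233,.178],[.702,-.283,.178]]),1).tolist(),'pot mid',np.round(proj(c,C-[0,0,.094]),1))
E
```

```text
time: 13.92
tool_pos: [0.732, -0.2584, 0.1802]
orientation: [2.029, 2.035, 0.36]
wrist_force: [0.4, -0.8, -3.8]
grip_width: 0.0083
finger_force: 39.3
t 13.93 crown [ 0.7277 -0.2584  0.192 ] tilt z [ 0.342  0.002 -0.94 ] F [ 0.41 -0.77 -3.75] w 0.0083
side crown proj [[293.4 127.3]]
bail 0.38 [241.7 244.7] 108 229 254 242 259
pot 0.71 [291.5 152.6] 688 280 304 129 167
pot 0.6 [243.1 260.6] 821 229 255 242 282
stand 0.88 [329.4 166.7] 2280 295 355 130 203
stand 0.65 [342.8 143.1] 150 330 344 131 150
tips [[295.4, 135.4], [303.6, 130.5]] pot mid [[292.7 152. ]]
scene crown proj [[187.9 264.1]]
bail 0.6 [172.9 280.2] 64 170 206 256 290
pot 0.97 [192.4 293.4] 1832 171 211 264 321
pot 0.93 [271.1 191.9] 478 260 280 184 210
stand 0.57 [148.  273.4] 2838 121 173 217 312
stand 0.31 [193.3 259.8] 113 170 206 255 289
puck 0.5 [151.7 249.1] 93 148 158 243 253
tips [[189.5, 257.6], [172.0, 269.5]] pot mid [[192.  295.2]]
```

```bash
python3 -m handwheel '[0,-0.006,-0.0022,0,0,0,-0.9, 0,-0.0123,-0.0045,0,0,0,-0.9, 0,-0.0123,-0.0045,0,0,0,-0.9, 0,-0.0123,-0.0045,0,0,0,-0.9, 0,0,0,0,0,0,-0.9, 0,0,0,0,0,0,-0.9]'
python3 - <<'E'
from h import *
C=crown()
for c in('side','scene'):
    camera(c)
    for t in('pot',):
        for m in masks_of(c,t)[:2]:
            ys,xs=np.where(m['pixels']);print(c,t,round(m['score'],2),np.round(m['at'],1),len(xs),xs.min(),xs.max(),ys.min(),ys.max())
    print('pot mid',np.round(proj(c,C-[0,0,.094]),1))
E
```

```text
time: 15.18
tool_pos: [0.6863, -0.2592, 0.1805]
orientation: [2.029, 2.034, 0.359]
wrist_force: [0.0, -0.1, -2.9]
grip_width: 0.0083
finger_force: 39.4
t 15.18 crown [ 0.6819 -0.2592  0.1923] tilt z [ 0.343  0.001 -0.939] F [ 0.04 -0.07 -2.91] w 0.0083
side pot 0.85 [242.7 263.8] 772 230 254 244 282
side pot 0.62 [306.2 156.4] 662 293 316 130 170
pot mid [[303.7 155.4]]
scene pot 0.82 [267.7 194. ] 431 261 279 183 209
scene pot 0.56 [179.7 284.6] 1646 157 196 247 310
pot mid [[178.4 285.6]]
```

```bash
python3 -m handwheel '[0,-0.001,0.0028,0,0,0,-0.9, 0,-0.001,0.0028,0,0,0,-0.9, 0,-0.001,0.0028,0,0,0,-0.9, 0,-0.001,0.0028,0,0,0,-0.9, 0,-0.001,0.0028,0,0,0,-0.9, 0,0,0,0,0,0,-0.9]'; python3 -c "from h import *;crown()"
python3 -m handwheel '[0,-0.0007,0.0019,0,0,0,-0.9, 0,-0.0007,0.0019,0,0,0,-0.9, 0,0,0,0,0,0,-0.9]'; python3 -c "from h import *;crown()"
```

```text
time: 16.12
tool_pos: [0.6861, -0.259, 0.1648]
orientation: [2.03, 2.035, 0.359]
wrist_force: [0.3, 1.0, -2.2]
grip_width: 0.0085
finger_force: 39.3
t 16.12 crown [ 0.6818 -0.259   0.1766] tilt z [ 0.341  0.001 -0.94 ] F [ 0.33  1.03 -2.18] w 0.0085
time: 16.5
tool_pos: [0.6862, -0.2591, 0.1611]
orientation: [2.03, 2.034, 0.359]
wrist_force: [-0.1, -0.2, -3.0]
grip_width: 0.0081
finger_force: 39.5
t 16.5 crown [ 0.6819 -0.2591  0.173 ] tilt z [ 0.342  0.001 -0.94 ] F [-0.11 -0.19 -2.95] w 0.0081
```

```bash
for i in 1 2; do python3 -m handwheel '[0,-0.0007,0.0019,0,0,0,-0.9, 0,0,0,0,0,0,-0.9, 0,0,0,0,0,0,-0.9]' >/dev/null; python3 -c "from h import *;crown()"; done
```

```text
t 16.88 crown [ 0.6822 -0.2592  0.1725] tilt z [ 0.344  0.001 -0.939] F [-4.3   0.69  6.12] w 0.0082
t 17.25 crown [ 0.6823 -0.2592  0.1722] tilt z [ 0.345  0.    -0.938] F [-9.22  1.77 12.43] w 0.0081
```

```bash
python3 -m handwheel '[0,-0.0013,-0.003,0,0,0,-0.9, 0,0,0,0,0,0,-0.9]' >/dev/null; python3 -c "from h import *;crown()"; python3 -m handwheel '[0,0,0,0,0,0,-0.8, 0,0,0,0,0,0,-0.65, 0,0,0,0,0,0,-0.5, 0,0,0,0,0,0,-0.5, 0,0,0,0,0,0,-0.5]'; python3 -c "from h import *;crown()"
```

```text
t 17.5 crown [ 0.6799 -0.2592  0.1721] tilt z [ 0.343  0.001 -0.939] F [-3.31  0.43  6.68] w 0.0085
time: 18.12
tool_pos: [0.684, -0.259, 0.1592]
orientation: [2.03, 2.035, 0.359]
wrist_force: [0.2, -0.2, -0.1]
grip_width: 0.0214
finger_force: 0.0
t 18.12 crown [ 0.6797 -0.2591  0.171 ] tilt z [ 0.342  0.001 -0.94 ] F [ 0.17 -0.19 -0.08] w 0.0214
```

```bash
python3 -m handwheel '[0,0,-0.005,0,0,0,-0.5, 0,0,-0.01,0,0,0,-0.5, 0,0,-0.015,0,0,0,-0.5, 0,0,-0.03,0,0,0,-0.5, 0,0,-0.04,0,0,0,-0.5, 0,0,0,0,0,0,-0.5, 0,0,0,0,0,0,-0.5]'
python3 - <<'E'
from h import *
for c,ts in (('wrist',('bail_grip','pot')),('side',('pot',)),('scene',('pot',))):
    camera(c)
    for t in ts:
        for m in masks_of(c,t)[:3]:
            ys,xs=np.where(m['pixels']);print(c,t,round(m['score'],2),np.round(m['at'],1),len(xs),xs.min(),xs.max(),ys.min(),ys.max())
    print(c,'exp grip',np.round(proj(c,[.68,-.259,.172]),1),'pot mid',np.round(proj(c,[.68,-.259,.078]),1))
m=masks_of('wrist','bail_grip')
if m: print(atz('wrist',m[0]['at'],.172))
s=state();print(s['time'],s['tool_pos'],s['joints'],s['wrist_force'])
E
```

```text
time: 19.0
tool_pos: [0.6497, -0.2593, 0.2542]
orientation: [2.029, 2.033, 0.359]
wrist_force: [-0.6, 0.9, -1.2]
grip_width: 0.0216
finger_force: 0.0
wrist bail_grip 0.96 [252.5 192.4] 1187 231 260 127 249
wrist bail_grip 0.54 [107.6 184.9] 21448 5 287 112 279
wrist pot 0.96 [232.8 174.2] 5955 179 276 124 249
wrist exp grip [[255.5 197.5]] pot mid [[224.2 169.8]]
side pot 0.76 [304.7 161.7] 699 293 316 135 176
side pot 0.74 [245.8 263.7] 830 229 255 243 282
side exp grip [[305.1 136. ]] pot mid [[303.9 160.7]]
scene pot 0.77 [177.3 291. ] 1718 158 196 253 316
scene pot 0.74 [268.2 192.8] 480 261 280 177 209
scene exp grip [[174.3 261.3]] pot mid [[178.8 291.4]]
[ 0.67818903 -0.25496281  0.172     ]
19.4 [ 0.6496999  -0.25908089  0.2526992 ] [-0.44169256  0.19501058  0.03447228  1.0940096   0.1477813   1.15047707] [-0.27211401 -0.56445737  0.14102704]
```

```bash
python3 -m handwheel '[0,0.0205,-0.0564,0,0,0,-1, 0,-0.04,-0.0146,0,0,0,-1, 0,-0.04,-0.0146,0,0,0,-1, 0,-0.04,-0.0146,0,0,0,-1, 0,-0.04,-0.0146,0,0,0,-1, 0,0,0,10,0,0,-1, 0,0,0,10,0,0,-1, 0,0,0,0,0,0,-1, 0,0,0,0,0,0,-1]'
python3 - <<'E'
from h import *
im=camera('wrist')
for t in ('ejector_tab','ejector','puck','bail_grip'):
    for m in masks_of('wrist',t)[:2]:
        ys,xs=np.where(m['pixels']);print(t,round(m['score'],2),np.round(m['at'],1),len(xs),xs.min(),xs.max(),ys.min(),ys.max())
        if t!='bail_grip':
            for z in (.171,.224): print('   at z',z,'min/max corners',np.round(atz('wrist',(xs.min(),ys.min()),z)[:2],4),np.round(atz('wrist',(xs.max(),ys.max()),z)[:2],4))
s=state();T=R.from_rotvec(s['orientation']).as_matrix();print(s['time'],s['tool_pos'],np.round(T,3),s['grip_width'])
E
```

```text
time: 20.52
tool_pos: [0.4798, -0.2597, 0.3133]
orientation: [2.218, 2.224, 0.002]
wrist_force: [-0.5, 0.6, 0.5]
grip_width: 0.0001
finger_force: 0.0
ejector_tab 0.68 [334.2 180.6] 1407 316 359 163 209
   at z 0.171 min/max corners [ 0.5377 -0.2457] [ 0.5829 -0.2918]
   at z 0.224 min/max corners [ 0.5266 -0.2337] [ 0.5635 -0.2712]
ejector 0.7 [338.7 178.3] 1380 316 359 164 209
   at z 0.171 min/max corners [ 0.5376 -0.2468] [ 0.5828 -0.2919]
   at z 0.224 min/max corners [ 0.5265 -0.2345] [ 0.5634 -0.2713]
puck 0.69 [372.4 173.7] 614 359 389 162 188
   at z 0.171 min/max corners [ 0.5777 -0.2448] [ 0.6094 -0.2703]
   at z 0.224 min/max corners [ 0.5592 -0.2329] [ 0.585  -0.2537]
bail_grip 0.84 [462.9 174.7] 1131 426 475 121 223
bail_grip 0.63 [339.5 182.4] 1376 316 359 164 209
20.775 [ 0.47855823 -0.25956657  0.31503689] [[-0.002  1.     0.003]
 [ 1.     0.002 -0.001]
 [-0.001  0.003 -1.   ]] -3.749306603067969e-05
```

```bash
python3 -m handwheel '[0,0,0.05,0,0,0,-1, 0,0,0.05,0,0,0,-1, 0,0.01,0.014,0,0,0,-1, 0,0.01,0,0,0,0,-1, 0,0.01,0,0,0,0,-1, 0,0.01,0,0,0,0,-1, 0,0,0,0,0,0,-1]'
python3 -m handwheel '[0,0.008,0,0,0,0,-1, 0,0.008,0,0,0,0,-1, 0,0.008,0,0,0,0,-1, 0,0.008,0,0,0,0,-1, 0,0,0,0,0,0,-1]'; 
python3 - <<'E'
from h import *
camera('wrist')
for t in ('ejector_tab','puck'):
    for m in masks_of('wrist',t)[:2]:
        ys,xs=np.where(m['pixels']);print(t,round(m['score'],2),np.round(m['at'],1),len(xs),xs.min(),xs.max(),ys.min(),ys.max(),'z.171',np.round(atz('wrist',m['at'],.171),4),'front top',np.round(atz('wrist',(xs.max(),ys.mean()),.224),4))
E
```

```text
time: 21.65
tool_pos: [0.5208, -0.2596, 0.2003]
orientation: [2.217, 2.224, 0.001]
wrist_force: [0.4, 1.2, -0.3]
grip_width: 0.0
finger_force: 0.0
time: 22.28
tool_pos: [0.5519, -0.2593, 0.1994]
orientation: [-2.218, -2.224, -0.0]
wrist_force: [-2.9, 0.7, 1.2]
grip_width: 0.0002
finger_force: 1.0
ejector_tab 0.66 [298.2 231.4] 3234 272 338 203 288 z.171 [ 0.578  -0.2611  0.171 ] front top [ 0.5862 -0.2363  0.224 ]
puck 0.74 [357.6 223.5] 1292 338 379 206 244 z.171 [ 0.613  -0.2558  0.171 ] front top [ 0.6026 -0.233   0.224 ]
```

```bash
python3 -m handwheel '[0,0.009,0,0,0,0,-1, 0,0.009,0,0,0,0,-1, 0,0.009,0,0,0,0,-1, 0,0.009,0,0,0,0,-1, 0,0.009,0,0,0,0,-1, 0,0.005,0,0,0,0,-1, 0,0,0,0,0,0,-1]'
for i in 1 2 3; do python3 -m handwheel '[0,0.003,0,0,0,0,-1, 0,0,0,0,0,0,-1]' | egrep 'time|pos|wrist'; done
```

```text
time: 23.3
tool_pos: [0.6018, -0.259, 0.1995]
orientation: [-2.218, -2.224, -0.001]
wrist_force: [-3.3, 4.1, -0.3]
grip_width: 0.0003
finger_force: 2.0
time: 23.55
tool_pos: [0.6042, -0.259, 0.1995]
wrist_force: [-3.0, 3.3, -0.7]
time: 23.8
tool_pos: [0.6048, -0.2591, 0.1995]
wrist_force: [-13.9, 3.2, 2.8]
time: 24.05
tool_pos: [0.6051, -0.2591, 0.1995]
wrist_force: [-22.1, 4.6, 7.2]
```

```bash
python3 -m handwheel '[0,-0.01,0,0,0,0,-1, 0,-0.015,0,0,0,0,-1, 0,-0.015,0,0,0,0,-1, 0,-0.015,0,0,0,0,-1, 0,-0.015,0,0,0,0,-1, 0,-0.015,0,0,0,0,-1, 0,-0.015,0,0,0,0,-1, 0,-0.015,0,0,0,0,-1, 0,-0.01,-0.03,0,0,0,-1, 0,0,-0.055,0,0,0,-1]'
python3 -m handwheel '[0,0.03,-0.03,0,0,0,-1, 0,0.05,-0.02,0,0,0,-1, 0,0.03,-0.02,0,0,0,-1, 0,0,0,0,0,0,-1, 0,0,0,0,0,0,-1]'
python3 - <<'E'
from h import *
camera('wrist')
for t in ('ejector_tab','puck','pot','bail_grip'):
    for m in masks_of('wrist',t)[:3]:
        ys,xs=np.where(m['pixels']);print(t,round(m['score'],2),np.round(m['at'],1),len(xs),xs.min(),xs.max(),ys.min(),ys.max(),'z.171',np.round(atz('wrist',m['at'],.171)[:2],4),'z.048',np.round(atz('wrist',m['at'],.048)[:2],4))
print('tab top rest',proj('wrist',[.5555,-.2585,.224]),'grip',proj('wrist',[.68,-.259,.172]),'pot floor',proj('wrist',[.68,-.259,.04]))
for c in('side','scene'):
    camera(c)
    for t in('pot','ejector_tab','puck','dish','bottle','tray'):
        for m in masks_of(c,t)[:2]:
            print(c,t,round(m['score'],2),np.round(m['at'],1),m['pixels'].sum())
E
```

```text
time: 25.3
tool_pos: [0.4834, -0.2591, 0.284]
orientation: [-2.217, -2.22, 0.001]
wrist_force: [1.0, 0.1, -0.0]
grip_width: -0.0003
finger_force: 0.0
time: 25.92
tool_pos: [0.5949, -0.2594, 0.3541]
orientation: [-2.218, -2.223, 0.0]
wrist_force: [-0.4, -0.5, -0.6]
grip_width: -0.0003
finger_force: 0.0
ejector_tab 0.64 [218.2 170.2] 1118 198 242 155 193 z.171 [ 0.5563 -0.2625] z.048 [ 0.5421 -0.2935]
puck 0.53 [315.6 147.6] 112 309 326 147 154 z.171 [ 0.6592 -0.2379] z.048 [ 0.6838 -0.2596]
bail_grip 0.79 [332.3 163.8] 532 320 337 119 207 z.171 [ 0.6785 -0.2553] z.048 [ 0.7103 -0.2835]
tab top rest [[210.68143009 179.97462187]] grip [[333.66026071 167.36532046]] pot floor [[311.71730814 146.17685032]]
side pot 0.97 [244.3 262.7] 867
side pot 0.94 [304.1 157.5] 747
side ejector_tab 0.43 [342.8 143. ] 144
side dish 0.67 [233.8 216.7] 88
side bottle 0.9 [194.7 220.8] 403
side bottle 0.31 [343.4 145.4] 72
side tray 0.92 [191.7 349.7] 4435
scene pot 0.75 [267.2 193.3] 472
scene pot 0.58 [179.9 289.9] 1771
scene ejector_tab 0.9 [135.5 235.1] 355
scene puck 0.75 [146.1 263.5] 2679
scene dish 0.43 [146.8 261.3] 2738
scene dish 0.43 [139.1 233. ] 293
scene bottle 0.7 [319.2 234.4] 459
scene tray 0.62 [300.4 169.4] 1086
scene tray 0.39 [139.2 234.8] 277
```

```bash
python3 -c "
from bench import *
print(hand_in())"
```

```text
the job is handed in; nothing more can be done
None
```

I handed the job in at about 26 s of the 64 s allowed, and the hand-in returned no verdict. The last camera readings, checked as network masks rather than by viewing another picture, place the pot hanging at the seat with its crown along the stand's y, the puck on the pot's floor and the slide back at rest. The bottle and tray masks had not moved in either view. The dish was only confirmed roughly, but it was never near the arm's path.

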